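# Snap open the red lid stand beside the kimchi boxes

### The job

Snap open the folding lid stand with the red bar: swing its wire bail up and over until it stays fully open against its stop, leaning back, ready for wet kimchi-box lids, and let go. Leave the like stand with the white bar folded as it is.

Things in the scene. Friction and masses are not known exactly. Their poses are not given: they have to be found in the camera images.
- stand_red: Folding lid stand to open: dark steel drip plate 150 (x) by 130 (y) by 8 mm, fixed to the bench by suction feet. Origin: centre of its underside, z up. Two grey posts 52 mm tall at y = +-58 mm carry the bail's hinge axis along the stand's y at x = +50, z = 40 mm. Two grey lid stops, 18 mm high, 20 mm long, on the front edge at x = -71, y = +-50 mm
- bail_red (a joint): red bail's angle q, rad: 0 folded level; grows as the sleeve swings up and over to the stand's +x; 1.92 = open, leaning back on its stop. Sleeve axis at stand x = 50 - 100 cos q, z = 40 + 100 sin q mm. Over-centre spring, dead centre about q = 0.95 (0.8 to 1.1): below it snaps back folded, beyond it on to open. Lifting it off the folded end takes about 4 N at the sleeve
- bar_red (a point): middle of the red plastic sleeve, 14 mm thick, 80 mm long, turning freely on the crossbar of the bail (U of 8 mm wire, 92 mm wide, arms 100 mm from hinge to crossbar). Sleeve lies along the stand's y, parallel to the hinge. Folded, the bail is level: sleeve axis at stand x = -50, z = 40 mm, 25 mm free below it. The point turns with the bail
- stand_white: The like stand to be left alone, the same in all sizes but with a white sleeve, folded, in the place beside the red one (left and right may be exchanged)
- bail_white (a joint): bail angle of the white stand, rad, the same in meaning; folded (0) at the start and to stay so
There are look-alikes about, which are no part of the job. Leave any purple or turquoise look-alike of the stand_red alone.

How it is judged:
At the end, for the whole second after the job is handed in: The red stand's bail stays open by itself at more than 1.75 rad (within 10 degrees of its stop at 1.92) and at rest and the white stand's bail is folded (below 0.15 rad) (value of joint bail_red above 1.75 rad and velocity of joint bail_red between -0.1 and 0.1 rad/s and value of joint bail_white below 0.15 rad); the robot touches nothing.
It fails at once if the white stand is opened or lifted (value of joint bail_white above 0.4 rad).
It also fails if it takes over 35 s, if anything falls off the work surface, if the arm or the gripper's body presses on something with over 40 N, if the wrist force passes 120 N, or if a joint passes its speed limit or range.

### The arm

A 6-joint arm with a two-finger parallel gripper is mounted at the origin on the work surface. World frame = base frame: x ahead of the robot, y to its left, z up, the work surface at z = 0. Lengths are in m, angles in rad, forces in N, time in s.
With the tool pointing down it reaches from about 0.375 to 0.9 m from the base axis. Payload 3.1 kg.
Tool frame: the origin (TCP) lies on the centre line of the jaws, within the pads' length; the fingertips stand robot.tcp_to_tips ahead of it and the grasp point (between the pads) lies 3 mm ahead of it (robot.tcp_to_tips is the distance from the TCP to the fingertips, in m); z points along the fingers, y is the line along which they close (so a half turn about z gives the same grasp; the last joint's range is limited). The gripper opens to 87 mm and grips with 3 to 60 N. Pads are 19 mm wide; open, the fingers measure 117 mm over their backs; the gripper's body (75 mm by 190 mm) begins 51 mm behind the grasp point.
Start: joints at [1.056, 0.527, 1.433, -0, 1.181, -0.178], TCP at [0.207, 0.59, 0.245] pointing down, gripper open.
Joint ranges: [-3.08, 3.08], [-0.75, 2.2], [0.22, 2.44], [-1.43, 4.57], [0, 2.65], [-2.85, 2.85]. Speed limits (rad/s): [2.79, 2.79, 3.14, 3.14, 3.14, 3.14].

### API

Orientations are given as a unit quaternion [x, y, z, w].
In Python, from rig import robot gives the robot as it stands. The module is installed in compiled form; this text tells all that it offers.
- The arm moves only by the shell command python3 -m jog 'ROWS' [FORCE]. ROWS is JSON, one flat list of numbers, 5 for each row, row after row: the finger opening in m, from 0 to 0.087, then the shift along the tool's x, y, z in m, then the turn about the tool's z in units of 10 degrees (1.0 is 10 degrees). In form: [claw, x, y, z, roll, claw, x, y, z, roll, ...]. A call has 1 to 20 rows; each row shifts and turns the commanded pose from where the row before left it, along the tool's axes as they then stand; what a row does not reach is not made up. A row lasts 1/8 s, in which the tool goes at most 62.5 mm and 10.7 degrees, less where a joint would pass 70% of its speed; a pose out of reach is approached as far as the arm can. A call with a gripper value outside its range is refused whole. The fingers move at their own pace and stop on an object; FORCE is the grip in N (left out, the last holds). Time passes only in rows, so rows that do not move let the fingers close. It gives the time, the measured TCP pose, the force, the opening and the grip force at its end, in the units of the state.
- robot.get_obs(): the state, without advancing time (a new reading comes with each control period).
- robot.camera(name): name is "scene" or "top" or "wrist"; returns the picture (420x560x3 uint8, blue, green, red); there is no depth.
- robot.camera_model(name): a dict with "fx", "fy", "cx", "cy" (pixels), "R" (3x3) and "t" (3): a world point X has camera coordinates R X + t; the wrist camera has in their place "tool_from_camera" (4x4, takes a point from camera to tool coordinates, whose origin is the TCP and whose axes are the flange's). Camera axes: x right, y down, z forward; pixel columns grow to the right and rows downward; lengths in m; the calibration is good to about 2 mm. A picture is of the moment at which its call begins: read the wrist's pose just before it. camera_model takes no time and is no camera call.
- robot.hand_in(): hands the job in; it is judged then, once.
Trained networks look in the newest picture that a camera, given by its name, has taken for a name from the list of things; names that differ only in an ending like _2 or _b are one class to them, and where a whole thing is asked for, a point or a joint stands for the part that bears it (a point fixed in the world has none). Each returns a list of dicts, best first, with "conf" (0 to 1); they miss things now and then, are a little off and sometimes report something else, mostly with a low value. They report only what shows in the picture. A call takes as long as a camera call. They do not tell look-alikes from the thing itself.
- robot.look_for(camera, label): "extent" ([centre column, centre row, width, height] in pixels, round what is visible of it).
- robot.outline_of(camera, label): "region" (420x560 bool, what is visible of it) and "extent" ([centre column, centre row, width, height] in pixels, round what is visible of it).
The state is a dict: "time": time; "q": joint angles; "joint_velocities": joint speeds; "joint_torque": joint torques, N m; "position": TCP position; "tool_rot": TCP orientation; "ft_force": force on the tool from outside, world axes, zero at the start; "moment": the same for the moment, N m; "grip_width": finger opening in m; "grip_force": force on a finger pad.
Only numpy, scipy, OpenCV 4.12 (cv2) and the standard library are available. Lean on these libraries where they do the work, as an engineer would, in place of code of your own. Each camera call takes 0.05 s, during which the arm holds its last target. There are 200 camera calls.

## Working session

There is one attempt and no reset: what is moved stays moved. The work goes in short steps, Python scripts to look and compute and a shell command to move; the robot and the scene stay as the last step left them, time stands still between calls to the robot, and variables do not carry over. Pictures are saved under pics/ and viewed, at most 10 in all, crops included, and the job is handed in when it is done.

```bash
mkdir -p pics; python3 - <<'E'
from rig import robot
import cv2,numpy as np
np.set_printoptions(precision=4,suppress=True)
a=robot.camera("scene");b=robot.camera("top")
cv2.imwrite("pics/a.png",a);cv2.imwrite("pics/b.png",b)
for c in("scene","top"):
  for l in("stand_red","bar_red","stand_white"):
    print(c,l,[(np.round(d["extent"],1).tolist(),round(d["conf"],2)) for d in robot.look_for(c,l)])
print(robot.camera_model("top"),robot.camera_model("wrist"),robot.get_obs(),robot.tcp_to_tips)
E
```

```text
scene stand_red [([266.4, 160.8, 55.3, 38.3], 0.86), ([371.2, 234.6, 61.9, 38.3], 0.77), ([326.2, 183.3, 60.2, 37.7], 0.67)]
scene bar_red [([371.2, 233.5, 46.7, 31.2], 0.75), ([266.4, 153.1, 38.7, 16.8], 0.55), ([329.5, 179.3, 44.7, 26.6], 0.51)]
scene stand_white [([246.4, 253.9, 71.8, 53.5], 0.84)]
top stand_red [([241.7, 110.2, 84.2, 88.1], 0.96), ([167.6, 206.9, 82.9, 85.6], 0.91), ([156.2, 316.6, 92.5, 94.2], 0.61)]
top bar_red [([154.1, 318.9, 70.1, 68.9], 0.94), ([236.7, 103.1, 66.6, 64.7], 0.86), ([161.1, 204.2, 63.4, 62.7], 0.68)]
top stand_white [([344.3, 208.7, 97.4, 93.2], 0.84)]
{'fx': 496.5052610995636, 'fy': 496.5052610995636, 'cx': 285.67119282779197, 'cy': 214.63022522472414, 'R': array([[-0.0023, -1.    ,  0.0074],
       [-0.9936,  0.0014, -0.1128],
       [ 0.1128, -0.0076, -0.9936]]), 't': array([-0.0269,  0.4946,  0.9698])} {'fx': 305.7164988703767, 'fy': 305.7164988703767, 'cx': 287.26300594574633, 'cy': 203.41287703405175, 'tool_from_camera': array([[ 0.0004, -0.9685, -0.2491,  0.0682],
       [ 1.    ,  0.0004,  0.0001, -0.0006],
       [ 0.    , -0.2491,  0.9685, -0.1399],
       [ 0.    ,  0.    ,  0.    ,  1.    ]])} {'time': 0.4, 'q': array([ 1.0555,  0.5277,  1.4329,  0.    ,  1.1814, -0.1785]), 'joint_velocities': array([ 0.0009, -0.003 , -0.0013,  0.0011,  0.0002, -0.0006]), 'joint_torque': array([  0.0001, -43.9506, -17.6657,   0.0632,   0.0529,  -0.0001]), 'position': array([0.2064, 0.5898, 0.2444]), 'tool_rot': array([ 0.1676,  0.9859, -0.0002, -0.0001]), 'ft_force': array([-0.3321, -0.128 , -0.121 ]), 'moment': array([ 0.0402, -0.0216,  0.0548]), 'grip_force': 0.0, 'grip_width': 0.08711599760831944} 0.022
```

View pics/a.png

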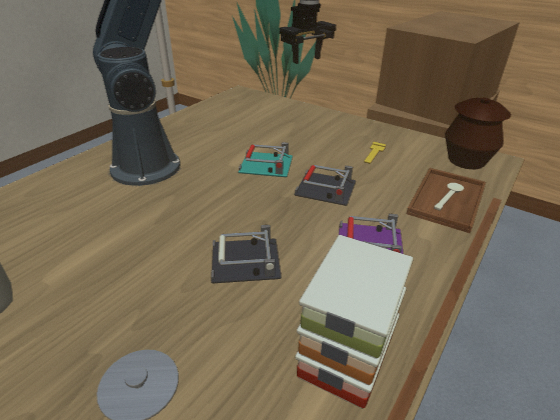

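View pics/b.png

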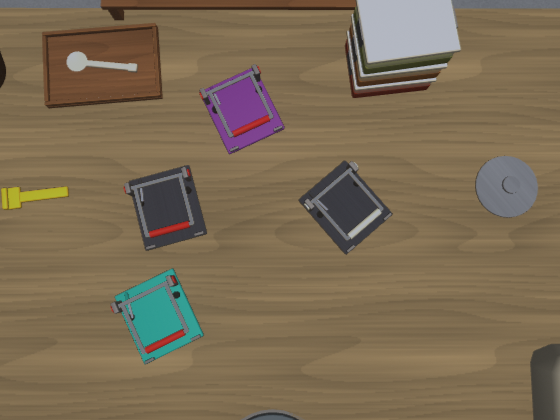

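The top view shows the dark stand with the red bar at about (168,207). The white one is at (345,208), and the purple and turquoise look-alikes are at (242,110) and (158,316). I'll work out the red stand's pose from the red sleeve and the post tops.

```bash
cat > h.py <<'E'
import cv2,numpy as np
from rig import robot
np.set_printoptions(precision=4,suppress=True)
def ray(uv,z,R,t,m):
    d=R.T@np.array([(uv[0]-m["cx"])/m["fx"],(uv[1]-m["cy"])/m["fy"],1]);c=-R.T@t
    return c+d*(z-c[2])/d[2]
def redrect(img,box):
    h=cv2.cvtColor(img,cv2.COLOR_BGR2HSV);m=(((h[...,0]<6)|(h[...,0]>174))&(h[...,1]>170)&(h[...,2]>90)).astype(np.uint8)
    k=np.zeros_like(m);x0,y0,x1,y1=box;k[y0:y1,x0:x1]=1;m*=k
    n,l,s,c=cv2.connectedComponentsWithStats(m);i=1+np.argmax(s[1:,4])
    p=np.argwhere(l==i)[:,::-1].astype(np.float32);return cv2.boxPoints(cv2.minAreaRect(p)),c[i],s[i]
E
python3 - <<'E'
from h import *
m=robot.camera_model("top");img=cv2.imread("pics/b.png")
b,c,s=redrect(img,(140,215,200,242));print(b,c,s)
P=[ray(p,.045,m["R"],m["t"],m) for p in b];C=ray(c,.045,m["R"],m["t"],m)
print(np.array(P),C)
e=[P[1]-P[0],P[2]-P[1]];print([np.linalg.norm(x) for x in e])
l=max(e,key=np.linalg.norm);l=l*np.sign(l[1]);print("yaw",np.degrees(np.arctan2(-l[0],l[1])))
# stand posts tops
print(ray((127,188),.052,m["R"],m["t"],m),ray((186,172),.052,m["R"],m["t"],m))
r=[d for d in robot.outline_of("top","stand_red")]
for d in r: print(np.array(d["extent"]),d["conf"])
from scipy.spatial.transform import Rotation as R
print(R.from_quat(robot.get_obs()["tool_rot"]).as_matrix())
E
```

```text
[[148.6385 231.0077]
 [187.8154 220.3231]
 [189.5    226.5   ]
 [150.3231 237.1846]] [168.969  228.8023] [149 221  41  17 258]
[[0.4607 0.2415 0.045 ]
 [0.4816 0.1651 0.045 ]
 [0.4694 0.1616 0.045 ]
 [0.4485 0.2379 0.045 ]] [0.4649 0.2018 0.045 ]
[np.float64(0.07924237598157682), np.float64(0.01272531406217452)]
yaw 15.350579267514107
[0.5451 0.2846 0.052 ] [0.577  0.1693 0.052 ]
[154.8 316.2  91.1  96.5] 0.84
[164.9 206.6  84.   79.8] 0.7
[239.  109.5  86.   89.6] 0.67
[[-0.9438  0.3305 -0.0001]
 [ 0.3305  0.9438 -0.0001]
 [ 0.     -0.0002 -1.    ]]
```

```bash
python3 -m jog '[0.06,0,0,0,1,0.06,0,0,0,1,0.06,0,0,0,1,0.06,0,0,0,1,0.06,0,0,0,1,0.06,0,0,0,0.53,0.06,-0.0443,0.0146,0,0,0.06,-0.0443,0.0146,0,0,0.06,-0.0443,0.0146,0,0,0.06,-0.0443,0.0146,0,0,0.06,-0.0443,0.0146,0,0,0.06,-0.0443,0.0146,0,0,0.06,-0.0443,0.0146,0.01,0,0.06,-0.0443,0.0146,0.01,0,0.06,-0.0443,0.0146,0.01,0,0.06,-0.0443,0.0146,0.01,0,0.06,0,0,0,0,0.06,0,0,0,0]' 30
python3 - <<'E'
from h import *
from scipy.spatial.transform import Rotation as Ro
o=robot.get_obs();img=robot.camera("wrist");cv2.imwrite("pics/c.png",img)
T=robot.camera_model("wrist");M=T["tool_from_camera"];A=Ro.from_quat(o["tool_rot"]).as_matrix()
Rwc=A@M[:3,:3];c=A@M[:3,3]+o["position"];R=Rwc.T;t=-R@c
b,ct,s=redrect(img,(0,0,560,420));print(b,ct,s)
P=[ray(p,.042,R,t,T) for p in b];C=np.mean(P,0);print(np.array(P),C)
print("tool delta",A.T@(C-o["position"]),o["position"],o["q"],A)
l=max([P[1]-P[0],P[2]-P[1]],key=np.linalg.norm);print(np.linalg.norm(l),np.degrees(np.arctan2(-l[0],l[1])))
E
```

```text
time: 2.7
position: [0.4646, 0.2017, 0.2046]
tool_rot: [0.606, 0.795, -0.0, -0.0]
ft_force: [0.4, -0.2, -0.6]
grip_width: 0.0597
grip_force: 0.0
[[ 50.1492  89.9978]
 [ 64.8485  84.853 ]
 [ 94.6726 170.0646]
 [ 79.9733 175.2094]] [ 72.3368 129.7985] [  51   88   44   86 1360]
[[0.2242 0.2383 0.042 ]
 [0.237  0.2465 0.042 ]
 [0.2728 0.1738 0.042 ]
 [0.2593 0.1647 0.042 ]] [0.2483 0.2058 0.042 ]
tool delta [ 0.0612 -0.2074  0.1627] [0.4646 0.2017 0.2046] [ 0.1883  0.4264  1.7687  0.0005  0.9472 -0.0801] [[-0.2649  0.9643 -0.0006]
 [ 0.9643  0.2649  0.0003]
 [ 0.0005 -0.0005 -1.    ]]
0.08103038826399458 -153.75751481382773
```

View pics/c.png

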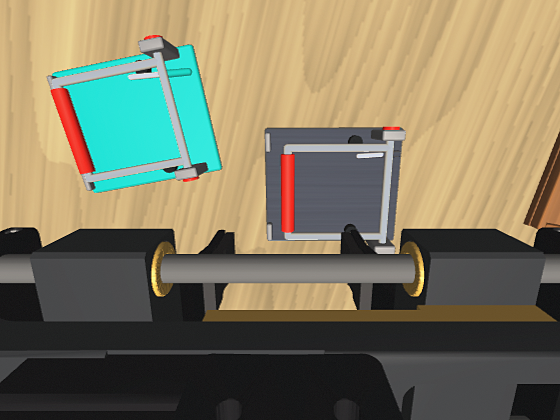

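The wrist picture shows the dark red-bar stand with its sleeve at column 288, rows 153–232. My script picked the turquoise stand's bar at (72,130), so I'll measure again inside a box around the right one.

```bash
python3 - <<'E'
from h import *
from scipy.spatial.transform import Rotation as Ro
o=robot.get_obs();img=cv2.imread("pics/c.png")
T=robot.camera_model("wrist");M=T["tool_from_camera"];A=Ro.from_quat(o["tool_rot"]).as_matrix()
Rwc=A@M[:3,:3];c=A@M[:3,3]+o["position"];R=Rwc.T;t=-R@c
b,ct,s=redrect(img,(260,140,310,245));print(b,ct,s)
P=[ray(p,.042,R,t,T) for p in b];C=np.mean(P,0);print(np.array(P),C)
print("tool delta",A.T@(C-o["position"]))
l=max([P[1]-P[0],P[2]-P[1]],key=np.linalg.norm);l=l*np.sign(l[1]);print(np.linalg.norm(l),np.degrees(np.arctan2(-l[0],l[1])))
E
```

```text
[[281. 154.]
 [294. 154.]
 [294. 231.]
 [281. 231.]] [287.1458 192.0118] [ 281  154   14   78 1015]
[[0.4471 0.2387 0.042 ]
 [0.4594 0.2421 0.042 ]
 [0.4811 0.1652 0.042 ]
 [0.468  0.1616 0.042 ]] [0.4639 0.2019 0.042 ]
tool delta [-0.0002 -0.0004  0.1627]
0.07988647144213558 15.767525225516739
```

The wrist and top measurements agree within 1 mm, and the yaw is right. Next I descend and grip.

```bash
python3 -m jog '[0.06,0,0,0.04,0,0.06,0,0,0.04,0,0.06,0,0,0.04,0,0.06,0,0,0.03,0,0.06,0,0,0.011,0,0.06,0,0,0,0,0.06,0,0,0,0]'; python3 -m jog '[0.005,0,0,0,0,0.005,0,0,0,0,0.005,0,0,0,0,0.005,0,0,0,0,0.005,0,0,0,0,0.005,0,0,0,0]' 30
```

```text
time: 3.62
position: [0.4656, 0.2021, 0.0447]
tool_rot: [0.606, 0.796, 0.001, 0.001]
ft_force: [-0.3, 1.5, 0.3]
grip_width: 0.0602
grip_force: 0.0
time: 4.38
position: [0.4647, 0.2015, 0.0435]
tool_rot: [0.606, 0.795, -0.0, -0.0]
ft_force: [-0.5, -0.5, 1.8]
grip_width: 0.013
grip_force: 30.0
```

```bash
python3 -m jog '[0.005,0,0.0005,-0.0100,0,0.005,0,0.0015,-0.0099,0,0.005,0,0.0025,-0.0097,0,0.005,0,0.0034,-0.0094,0,0.005,0,0.0043,-0.0090,0,0.005,0,0.0052,-0.0085,0]'; python3 -m jog '[0.005,0,0.0061,-0.0080,0,0.005,0,0.0068,-0.0073,0,0.005,0,0.0075,-0.0066,0,0.005,0,0.0081,-0.0058,0,0.005,0,0.0087,-0.0050,0,0.005,0,0.0091,-0.0041,0]'
```

```text
time: 5.12
position: [0.482, 0.2063, 0.1008]
tool_rot: [0.606, 0.795, 0.0, 0.0]
ft_force: [1.3, -0.1, -3.7]
grip_width: 0.0132
grip_force: 30.0
time: 5.88
position: [0.5273, 0.2189, 0.1373]
tool_rot: [0.606, 0.795, 0.001, 0.0]
ft_force: [1.4, 0.7, -3.8]
grip_width: 0.0133
grip_force: 30.0
```

Still held and the forces are small. I'll carry on to q≈1.8, open, and let the fingers settle.

```bash
python3 -m jog '[0.005,0,0.0095,-0.0032,0,0.005,0,0.0098,-0.0022,0,0.005,0,0.0099,-0.0012,0,0.005,0,0.0100,-0.0002,0,0.005,0,0.0100,0.0008,0,0.005,0,0.0098,0.0018,0,0.005,0,0,0,0,0.005,0,0,0,0]'; python3 -m jog '[0.06,0,0,0,0,0.06,0,0,0,0,0.06,0,0,0,0,0.06,0,0,0,0,0.06,0,0,0,0,0.06,0,0,-0.02,0,0.06,0,0,-0.04,0,0.06,0,0,-0.04,0,0.06,0,0,0,0,0.06,0,0,0,0]'
python3 - <<'E'
from h import *
img=robot.camera("top");cv2.imwrite("pics/d.png",img)
img=robot.camera("scene");cv2.imwrite("pics/e.png",cv2.resize(img[130:300,180:430],None,fx=3,fy=3))
E
```

```text
time: 6.88
position: [0.5831, 0.2342, 0.1409]
tool_rot: [0.606, 0.795, -0.0, -0.0]
ft_force: [2.3, 3.1, -3.2]
grip_width: 0.0129
grip_force: 30.0
time: 8.12
position: [0.5823, 0.2337, 0.2404]
tool_rot: [0.606, 0.795, -0.001, -0.001]
ft_force: [1.0, -0.4, -0.5]
grip_width: 0.0596
grip_force: 0.0
```

View pics/e.png

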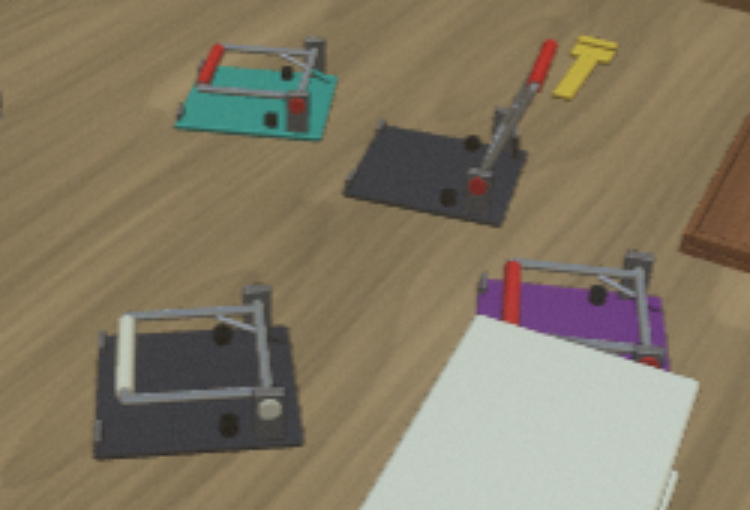

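The red bail (sleeve at crop (543,65)) stands up and leans back, and the white bail is still folded. I'll check the angle numerically from the scene camera.

```bash
python3 - <<'E'
from h import *
m=robot.camera_model("scene");img=robot.camera("scene")
b,c,s=redrect(img,(345,138,372,165));print(c,s)
ux=np.array([.9643,.266])
for q in(1.5,1.6,1.7,1.8,1.92):
    p=np.r_[np.array([.4642,.2019])+ux*.1*(1-np.cos(q)),.04+.1*np.sin(q)]
    x=m["R"]@p+m["t"];print(q,m["fx"]*x[0]/x[2]+m["cx"],m["fy"]*x[1]/x[2]+m["cy"])
print(robot.get_obs()["ft_force"])
E
```

```text
[360.6066 150.2459] [357 143   8  15  61]
1.5 344.71677152355545 146.4154274582042
1.6 348.47813778966804 146.94910861450728
1.7 352.2051694096126 147.8260270627089
1.8 355.85400876044815 149.03799785542304
1.92 360.0686099296713 150.91631010103717
[ 0.3446 -0.1587  0.3869]
```

The measured sleeve position matches q ≈ 1.92, so I'm handing in.

```bash
python3 -c "
from rig import robot
print(robot.hand_in())"
```

```text
the job is handed in; nothing more can be done
None
```

The red stand's bail is open against its stop (measured at about 1.92 rad) and released, the white stand is still folded, and the job is handed in; no verdict was returned.

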